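# Nip the notebook's spine in the small screw press

## Robot

A 6-joint arm with a two-finger parallel gripper is mounted at the origin on a cart in front of the work surface, level with it; the furniture and walls round the work are solid. World frame = base frame: x ahead of the robot, y to its left, z up, the work surface at z = 0. Lengths are in m, angles in degrees, forces in N, time in s.
With the tool pointing down it reaches from about 0.35 to 0.875 m from the base axis. Payload 4.2 kg.
Tool frame: the origin (TCP) lies midway between the tips of the shut fingers; the grasp point (between the pads) lies 19 mm behind it; z points along the fingers, y is the line along which they close (so a half turn about z gives the same grasp; the last joint's range is limited). The gripper opens to 87 mm and grips with 3 to 60 N. Pads are 19 mm wide; open, the fingers measure 117 mm over their backs; the gripper's body (75 mm by 190 mm) begins 51 mm behind the grasp point.
Start: joints at [88.786, 22.042, 0.453, 0, -68.411, -14.817], TCP at [0.173, 0.601, 0.223] pointing down, gripper open.
Joint ranges: [-179.83, 179.83], [-69.29, 118.12], [-61.27, 80.66], [-181.25, 117.63], [-171.15, -9.14], [-177.46, 177.46]. Speed limits (degrees/s): [159.86, 159.86, 180, 180, 180, 180].

## Interface

Orientations are given as [roll, pitch, yaw] about the fixed x, y, z axes, in that order (R = Rz(yaw) Ry(pitch) Rx(roll)).
In Python, from workcell import env gives the robot as it stands. The module is installed in compiled form; this text tells all that it offers. Calls block until the motion is done:
- env.goto(position, orientation): joint-space move of the TCP to a pose.
- env.move_straight(position, rotation=None, rate=0.15, force_limit=None): straight line of the TCP; rotation=None keeps the orientation; rate is the mean speed in m/s. With force_limit (N) it stops when the force on the tool has changed by that much, and returns True; else False.
- env.set_joints(angles): joint-space move.
- env.gripper_to(opening, grasp_force=None): opening from 0.0 (shut) to 1.0 (fully open); grasp_force is the grip in N (None keeps the last); returns when the fingers have stopped.
- env.dwell(seconds).
- env.inverse_kinematics(position, orientation): joint angles nearest the present ones, or None.
- env.read_state(): the state.
- env.grab_frame(name): name is "scene" or "top" or "wrist"; returns a dict with "image" (420x560x3 uint8, blue, green, red), "fx", "fy", "cx", "cy" (pixels), "position" and "orientation" of the camera in the world. Camera axes: x right, y up, looking along -z (the intrinsics and any distortion apply to the point x, -y, -z); pixel columns grow to the right and rows downward; lengths in m; the calibration is good to about 2 mm. The wrist camera is an equidistant fisheye: a pixel r from the principal point sees the ray r / f radians off the axis. A picture is of the moment at which its call begins. There is no depth.
A pose or a line that the arm cannot do raises env.Unreachable and nothing moves.
- env.close_job(): hands the job in; it is judged then, once.
Trained networks look in a picture, given as the dict that the camera call returned (one of the last four; its "shot" number tells which), for a name from the list of things; names that differ only in an ending like _2 or _b are one class to them, and where a whole thing is asked for, a point or a joint stands for the part that bears it (a point fixed in the world has none). Each returns a list of dicts, best first, with "score" (0 to 1); they miss things now and then, are a little off and sometimes report something else, mostly with a low value. They report only what shows in the picture. A call takes as long as a camera call. They do not tell look-alikes from the thing itself.
- env.search_frame(picture, thing): "xyz" ([x, y, z] in m, in world coordinates, good to about 4 mm: the middle of the surface that is visible of it).
- env.trace(picture, thing): "mask" (420x560 bool, what is visible of it).
The state is a dict: "clock": time; "joint_positions": joint angles; "qvel": joint speeds; "joint_torque": joint torques, N m; "position": TCP position; "tool_rot": TCP orientation; "force": force on the tool from outside, world axes, zero at the start; "wrist_torque": the same for the moment, N m; "opening": opening from 0.0 (shut) to 1.0 (fully open); "finger_force": force on a finger pad.
Only numpy, scipy, OpenCV 4.12 (cv2) and the standard library are available. Lean on these libraries where they do the work, as an engineer would, in place of code of your own. Each camera call takes 0.05 s, during which the arm holds its last target. There are 200 camera calls.

## Task

The pocket notebook's freshly glued spine has to be pressed while it sets. Push the notebook along the bed of the little press until its spine rests fully against the back stop, then turn only the small inner knob on top clockwise until the press bar bears firmly but lightly on the notebook (about 8 N, never over 20 N) and let go. The wide outer ring round the foot of the knob is already set and must not turn, and leave the things standing round the press alone.

Things in the scene. Friction and masses are not known exactly. Their poses are not given: they have to be found in the camera images.
- press: Small fixed screw press. Origin: desk level under the screw axis; x points from its open front to its back stop, z up. Bed x -140 to +45 mm, 212 wide, top 18 mm up; side rails 16 mm high, inner faces y +-76.5; back stop 16 mm high, face at x = +28. Bridge of dark steel: x +-20, 70 to 90 mm above the desk, on columns at y +-94.5 (nuts to 97 mm); ring and knob sit on it, on the screw axis.
- knob_grip (a point): Point on the axis of the black inner knob (cylinder 26 mm in diameter, 107 to 139 mm above the desk), 127 mm up; fixed to the press, does not turn. Clockwise from above lowers the bar 6 mm per rad, 2.4 rad available. Friction 0.055 N m either way; let go, it stays, or eases back until no more than 9 N bear on the notebook. Pressing adds 0.006 N m of torque per newton; equal small steps show it best.
- ring_lug (a point): Outer end of the top of the small lug on the outer ring, 36 mm from the axis. The aluminium ring is 60 mm in diameter, from 93 to 103 mm above the desk (4 mm below the knob), starts at any angle and turns very easily (0.015 N m) about the same axis: a touch drags it along.
- stop_face (a point): Point in the middle of the back stop's front face, 24 mm above the desk; fixed to the press.
- press_screw: Screw of the press and the wooden bar (26 x 110 x 8 mm, long across the press) it carries. Origin: on the axis, 70 mm above the desk at first; goes down as the knob turns. The bar's underside is 33 to 38 mm below it, set differently each time and not measured: it meets the notebook after 0.4 to 1.3 rad, told by feel only. It is sprung: pressing then grows from 2 N by some 50 N per rad.
- book: Grey pocket notebook, 148 x 106 x 11 mm, 0.08 to 0.15 kg, flat between the rails, its length across the press. Origin: centre of its underside. Its y axis points to the spine, towards the back stop; edges 53 mm from the origin along y, 74 mm along x. Starts 35 to 55 mm short of the stop; with the spine against the stop its origin is at x = -25 mm in the press's frame.
- glue: Glue stick lying to the left of the press, 22 x 86 x 22 mm, long along its y; origin centre of its underside. To be left alone.
- tape: Roll of paper tape lying flat to the left of the press, 52 mm in diameter, 15 mm high; origin centre of its underside. To be left alone.
- ink: Square ink bottle with black cap to the right of the press, 44 x 44 x 50 mm; origin centre of its underside. To be left alone.
Not all that is in view belongs to the job. There is more than one size of the book; the one meant has the size given above.

How it is judged (in metres and radians):
On the way, in this order (a step that is already met when the one before it is completed fails the run):
1. the notebook lies with its spine against the back stop, not yet pressed (x of book in the frame of press above -0.029 m and contact force between press_screw and book below 0.5 N), for 0.2 s.
2. the press bar bears on the notebook with at least 4 N (x of book in the frame of press above -0.029 m and contact force between press_screw and book above 4 N), for 0.2 s.
At the end, for the whole second after the job is handed in: The notebook's spine is within 4 mm of the back stop, the press bar bears on it with 4 to 18 N and stays so after the knob is released, and the ring's lug is within 3 mm of where it started (all of step 2 and contact force between press_screw and book below 18 N and linear speed of book below 0.01 m/s and distance of ring_lug from where it was at the start of the episode below 0.003 m); the robot touches nothing.
It fails at once if the outer ring is turned (its lug moves 4 mm) (distance of ring_lug from where it was at the start of the episode above 0.004 m).
It fails at once if the notebook is pressed with more than 20 N (contact force between press_screw and book above 20 N).
It fails at once if the glue stick is moved by more than 15 mm (distance of glue from where it was at the start of the episode above 0.015 m).
It fails at once if the tape roll is moved by more than 15 mm (distance of tape from where it was at the start of the episode above 0.015 m).
It fails at once if the ink bottle is moved by more than 15 mm (distance of ink from where it was at the start of the episode above 0.015 m).
It also fails if it takes over 70 s, if anything falls off the work surface, if the arm or the gripper's body presses on something with over 40 N, if the wrist force passes 120 N, or if a joint passes its speed limit or range.

## Working session

There is one attempt and no reset: what is moved stays moved. The work goes in short steps, each a Python script; the robot and the scene stay as the last script left them, time stands still between calls to the robot, and variables do not carry over. Pictures are saved under pics/ and viewed, at most 10 in all, crops included, and the job is handed in when it is done.

```bash
mkdir -p pics; cat > a.py <<'E'
from workcell import env
import cv2, numpy as np
s=env.read_state(); print(s)
for n in ("scene","top"):
    p=env.grab_frame(n); cv2.imwrite(f"pics/{n}0.png",p["image"])
    print(n,p["fx"],p["fy"],p["cx"],p["cy"],p["position"],p["orientation"],[k for k in p])
    for t in ("press","knob_grip","ring_lug","stop_face","book","glue","tape","ink","press_screw"):
        try: print(t,[(np.round(d["xyz"],4).tolist(),round(d["score"],2)) for d in env.search_frame(p,t)])
        except Exception as e: print(t,e)
E
python3 a.py
```

```text
{'clock': 0.0, 'joint_positions': array([ 8.87862299e+01,  2.20924078e+01,  3.78204114e-01, -2.55794842e-02,
       -6.84125823e+01, -1.48164845e+01]), 'qvel': array([-0.03153519,  0.01411395, -0.02365999,  0.0208059 ,  0.01249174,
       -0.02717032]), 'joint_torque': array([-6.77364351e-04, -3.90658915e+01,  1.87405032e+01,  4.21976209e+00,
        1.10132917e-02, -1.81151140e-04]), 'position': array([0.17242334, 0.6001069 , 0.22144035]), 'tool_rot': array([ 1.79871351e+02, -9.44845994e-03, -1.60396816e+01]), 'force': array([-0.10714475, -0.99771874,  0.69335119]), 'wrist_torque': array([ 0.02575797, -0.05208483, -0.00192582]), 'finger_force': 0.0, 'opening': 0.9996811833022696}
scene 455.5350156060884 455.5350156060884 274.52359018530234 208.1350252939531 [ 0.21818574 -0.44947215  0.86772585] [ 38.10549925  -0.80473769 -30.6969119 ] ['image', 'fx', 'fy', 'cx', 'cy', 'position', 'orientation', 'shot']
press [([0.6213, 0.0511, 0.0237], 0.73)]
knob_grip [([0.6145, 0.0481, 0.0275], 0.8)]
ring_lug [([0.6268, 0.0742, 0.0984], 0.66)]
stop_face [([0.62, 0.0482, 0.0225], 0.97)]
book [([0.3
[... 163 characters left out ...]
0097], 0.55)]
ink [([0.605, -0.0922, 0.0329], 0.58)]
press_screw [([0.6298, 0.0731, 0.0417], 0.57)]
top 529.895560835148 529.895560835148 282.4770684091934 206.1087769967221 [0.35449372 0.09217376 1.2116757 ] [  9.52052659  -1.63363821 -91.18517684] ['image', 'fx', 'fy', 'cx', 'cy', 'position', 'orientation', 'shot']
press [([0.6173, 0.0816, 0.0235], 0.67), ([0.6295, 0.0811, 0.1053], 0.21)]
knob_grip [([0.6222, 0.081, 0.0252], 0.95)]
ring_lug []
stop_face [([0.6233, 0.0796, 0.0281], 0.63)]
book [([0.358, -0.2047, 0.0173], 0.98), ([0.558, 0.0842, 0.0273], 0.69)]
glue [([0.5688, 0.2406, 0.0263], 0.65)]
tape [([0.672, 0.2224, 0.0136], 0.69)]
ink [([0.6072, -0.078, 0.0356], 0.65)]
press_screw []
```

View pics/scene0.png

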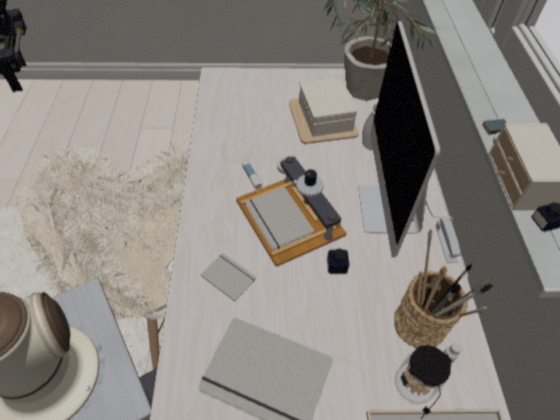

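View pics/top0.png

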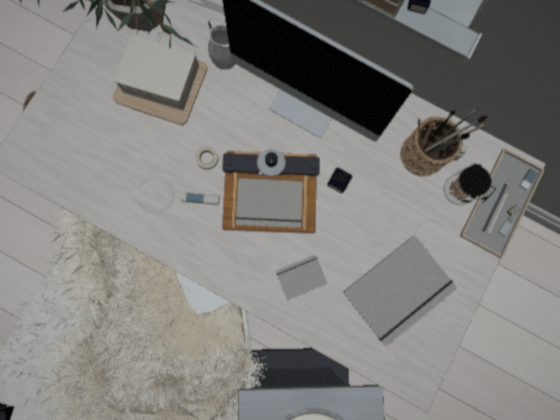

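The scene picture shows the press at (290,215) with the knob at (311,180) and the lug near (330,233). In the top view the press is at (270,192), knob (271,159), tape (206,157), glue (200,198) and ink (340,180). Next I'll measure its pose.

```bash
cat > h.py <<'E'
from workcell import env
import cv2, numpy as np
from scipy.spatial.transform import Rotation as R
def Rm(o): return R.from_euler("xyz",o,degrees=True).as_matrix()
def back(p,uv,z,fish=False):
    u,v=np.asarray(uv,float).T; x=(u-p["cx"])/p["fx"]; y=(v-p["cy"])/p["fy"]
    if fish:
        r=np.hypot(x,y)+1e-12; d=np.stack([np.sin(r)*x/r,-np.sin(r)*y/r,-np.cos(r)],-1)
    else: d=np.stack([x,-y,-np.ones_like(x)],-1)
    d=d@Rm(p["orientation"]).T; c=np.array(p["position"])
    return c+d*((z-c[2])/d[:,2])[:,None]
def proj(p,X,fish=False):
    q=(np.atleast_2d(X)-p["position"])@Rm(p["orientation"]); x,y,z=q[:,0],-q[:,1],-q[:,2]
    if fish:
        r=np.hypot(x,y)+1e-12; t=np.arctan2(r,z); x,y=t*x/r,t*y/r
    else: x,y=x/z,y/z
    return np.stack([p["fx"]*x+p["cx"],p["fy"]*y+p["cy"]],-1)
E
python3 - <<'E'
from h import *
p=env.grab_frame("top"); im=p["image"]
hsv=cv2.cvtColor(im,cv2.COLOR_BGR2HSV)
m=((hsv[...,0]<20)&(hsv[...,1]>130)).astype(np.uint8); m[:, :215]=0;m[:,325:]=0;m[:145]=0;m[240:]=0
pts=np.argwhere(m)[:,::-1]; 
r=cv2.minAreaRect(pts.astype(np.float32)); print(r)
b=cv2.boxPoints(r); print(b, back(p,b,0.018))
k=im[:,:,:].max(2)<45; k[:148]=0;k[172:]=0;k[:,:258]=0;k[:,285:]=0
n,l,st,c=cv2.connectedComponentsWithStats(k.astype(np.uint8)); print(st,c)
# monitor corners if z~0.1..0.5
for z in (0.05,0.2,0.4,0.5): print(z,back(p,[(380,135),(411,88),(228,20),(222,0)],z).round(3).tolist())
w=env.grab_frame("wrist"); print({k:w[k] for k in w if k!="image"})
c=cv2.resize(im[140:245,150:360],None,fx=3.8,fy=3.8,interpolation=cv2.INTER_CUBIC); cv2.imwrite("pics/topc.png",c)
E
```

```text
((269.0414123535156, 201.84075927734375), (90.3709487915039, 56.000003814697266), 2.045408248901367)
[[222.88538 228.21019]
 [224.8841  172.24586]
 [315.19745 175.47133]
 [313.19873 231.43565]] [[ 0.50548715  0.18987149  0.018     ]
 [ 0.63517144  0.18500567  0.018     ]
 [ 0.62461227 -0.02314872  0.018     ]
 [ 0.49461137 -0.01457771  0.018     ]]
[[     0      0    560    420 235108]
 [   266    154     11     12     92]] [[279.50332613 209.51963778]
 [271.         159.31521739]]
0.05 [[0.71, -0.172, 0.05], [0.823, -0.25, 0.05], [0.995, 0.174, 0.05], [1.046, 0.188, 0.05]]
0.2 [[0.664, -0.137, 0.2], [0.762, -0.206, 0.2], [0.912, 0.164, 0.2], [0.957, 0.176, 0.2]]
0.4 [[0.603, -0.092, 0.4], [0.682, -0.147, 0.4], [0.802, 0.149, 0.4], [0.838, 0.159, 0.4]]
0.5 [[0.572, -0.069, 0.5], [0.641, -0.117, 0.5], [0.747, 0.142, 0.5], [0.778, 0.151, 0.5]]
{'fx': 325.19226210127806, 'fy': 325.19226210127806, 'cx': 281.0935295474193, 'cy': 210.65485340550825, 'position': array([0.24434205, 0.58021291, 0.38627993]), 'orientation': array([-1.58771518e+01, -5.60702167e-03, -1.06033425e+02]), 'shot': 4}
```

View pics/topc.png

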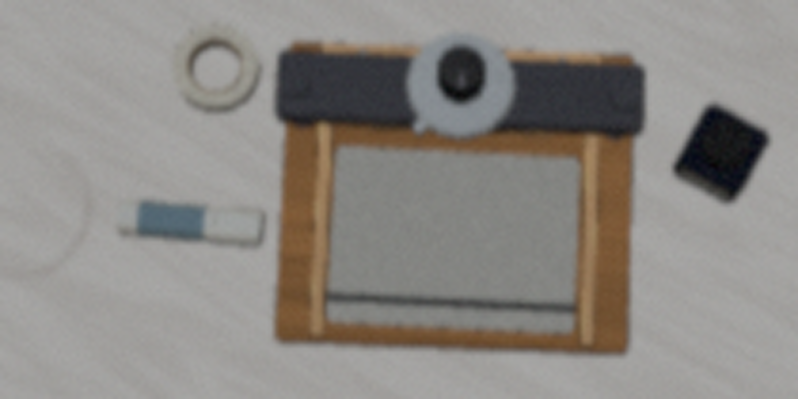

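The crop shows the knob at (460,72), the lug pointing front-left at (420,127), and the book's front edge near row 330. Next I'll locate the monitor by triangulation, then look from close by.

```bash
python3 - <<'E'
from h import *
t=env.grab_frame("top"); s=env.grab_frame("scene")
def tri(a,b):
    A=[];c=[]
    M=np.zeros((3,3));v=np.zeros(3);L=[]
    for p,uv in((t,a),(s,b)):
        o=np.array(p["position"]); d=back(p,[uv],0)[0]-o; d/=np.linalg.norm(d); P=np.eye(3)-np.outer(d,d); M+=P; v+=P@o
    return np.linalg.solve(M,v).round(3)
print("mon bottom",tri((380,135),(397,240)),"top",tri((411,88),(437,150)), "left bottom",tri((228,40),(375,130)))
k=back(t,[(271.,159.5)],0.135); print("knob",k)
print("bed front corners",back(t,np.array([(277,341),(627,352)])/3.8+[150,140],0.018))
for yaw in (177,-3,87,-93):
    q=env.inverse_kinematics([k[0][0],k[0][1],0.112],[180,0,yaw]); print(yaw,None if q is None else np.round(q,1))
E
```

```text
mon bottom [ 0.682 -0.151  0.142] top [ 0.689 -0.152  0.382] left bottom [0.925 0.179 0.062]
knob [[0.63362583 0.07969451 0.135     ]]
bed front corners [[ 0.50201109  0.18985782  0.018     ]
 [ 0.49181075 -0.0185918   0.018     ]]
177 [  21.7   28.6   -5.8   -0.   -55.6 -114.7]
-3 [ 21.7  28.6  -5.8   0.  -55.6  65.3]
87 [ 21.7  28.6  -5.8   0.  -55.6 155.3]
-93 [ 21.7  28.6  -5.8   0.  -55.6 -24.7]
```

```bash
python3 - <<'E'
from h import *
env.goto([0.60,0.082,0.27],[180,0,177])
env.gripper_to(0.0,5)
w=env.grab_frame("wrist"); np.savez("w.npz",**w); cv2.imwrite("pics/w1.png",w["image"])
print({k:w[k] for k in w if k!="image"}, env.read_state()["clock"],env.read_state()["position"],env.read_state()["wrist_torque"])
for t in ("knob_grip","ring_lug","stop_face","book"): print(t,[(np.round(d["xyz"],4).tolist(),round(d["score"],2)) for d in env.search_frame(w,t)])
E
```

```text
{'fx': 325.19226210127806, 'fy': 325.19226210127806, 'cx': 281.0935295474193, 'cy': 210.65485340550825, 'position': array([0.5251381 , 0.08611382, 0.43372391]), 'orientation': array([-1.58314667e+01,  7.78464766e-04,  8.69979629e+01]), 'shot': 7} 5.175 [0.60000939 0.08197203 0.27001835] [ 0.00668369 -0.12601427 -0.01657318]
knob_grip [([0.6189, 0.0806, 0.0811], 0.75)]
ring_lug [([0.6289, 0.0873, 0.1055], 0.81)]
stop_face [([0.6202, 0.0789, 0.0771], 0.75)]
book [([0.3744, -0.2062, 0.0129], 0.91), ([0.5619, 0.0846, 0.0273], 0.79), ([0.3967, 0.0134, 0.0059], 0.74)]
```

View pics/w1.png

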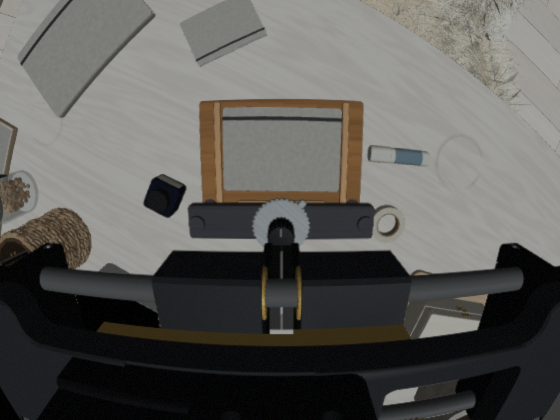

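The wrist view shows the ring centred near (281,226), the nuts at (198,225) and (366,222), the bed's front corners at (201,101) and (363,101), and the book's front edge at row ~108.

```bash
python3 - <<'E'
from h import *
w=dict(np.load("w.npz"))
b=lambda uv,z:back(w,[uv],z,True)[0].round(4)
print("ring",b((281.3,226),.103),"nuts",b((198,225),.097),b((366,222),.097))
print("bed front",b((201,101),.018),b((363,101),.018),"back-top bridge",b((190,205),.09),b((374,203),.09))
print("book front",b((223,108),.029),b((341,108),.029),"book back",b((225,191),.029),b((341,191),.029))
# model fit of the press pose
from scipy.optimize import least_squares
obs=[((281.3,226),(0,0,.103)),((198,225),(0,-.0945,.097)),((366,222),(0,.0945,.097)),((201,101),(-.14,-.106,.018)),((363,101),(-.14,.106,.018))]
def T(v,P): c,s=np.cos(v[2]),np.sin(v[2]); return np.array([v[0]+c*P[0]-s*P[1],v[1]+s*P[0]+c*P[1],P[2]])
f=lambda v:np.concatenate([proj(w,T(v,P),True)[0]-np.array(u) for u,P in obs])
r=least_squares(f,[.633,.08,-.05]); print(r.x,np.degrees(r.x[2]),r.fun.round(1))
im=w["image"][90:250,180:400].copy()
big=cv2.resize(im,None,fx=3.6,fy=3.6,interpolation=cv2.INTER_CUBIC)
for P in [(0,0,.139),(0,0,.103),(.0,-.0945,.097),(0,.0945,.097),(-.14,-.106,.018),(-.14,.106,.018),(-.02,-.1,.09),(-.02,.1,.09)]:
    u=(proj(w,T(r.x,P),True)[0]-[180,90])*3.6; cv2.drawMarker(big,tuple(int(a) for a in u),(0,0,255),0,12)
cv2.imwrite("pics/w1c.png",big)
E
```

```text
ring [0.6359 0.0805 0.103 ] nuts [ 0.6322 -0.0123  0.097 ] [0.6385 0.1748 0.097 ]
bed front [ 0.4916 -0.0149  0.018 ] [0.5024 0.1925 0.018 ] back-top bridge [ 0.6105 -0.0208  0.09  ] [0.619  0.1856 0.09  ]
book front [0.5041 0.0152 0.029 ] [0.5117 0.1611 0.029 ] book back [0.6097 0.0094 0.029 ] [0.6175 0.1585 0.029 ]
[ 0.63599665  0.08140437 -0.04767498] -2.731575041936063 [ 0.8  0.1 -0.7 -0.6  0.8  1.6 -2.2 -0.1  1.  -0.9]
```

View pics/w1c.png

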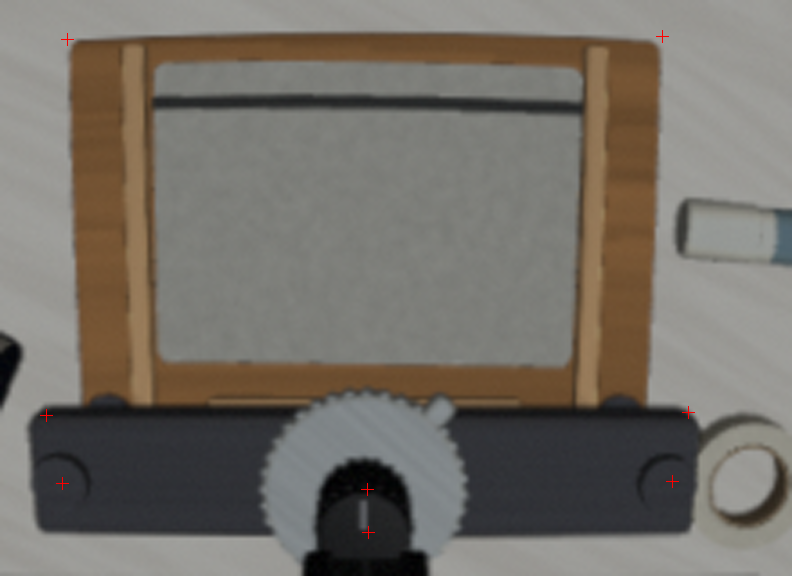

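```bash
cat >> h.py <<'E'
PX,PY,PA=0.636,0.0813,np.radians(-2.73)
def W(x,y,z): c,s=np.cos(PA),np.sin(PA); return [PX+c*x-s*y,PY+s*x+c*y,z]
def toP(q): c,s=np.cos(PA),np.sin(PA); d=np.array(q[:2])-[PX,PY]; return np.array([c*d[0]+s*d[1],-s*d[0]+c*d[1],q[2]])
E
python3 - <<'E'
from h import *
o=[180,0,177.27]
env.goto(W(-.16,0,.16),o)
print(env.move_straight(W(-.16,0,.024),o,rate=.12,force_limit=8))
print(env.move_straight(W(-.075,0,.024),o,rate=.03,force_limit=6)); s=env.read_state()
print(toP(s["position"]),s["force"],s["clock"])
E
```

```text
False
True
[-0.08856987 -0.00029443  0.02318679] [ 0.49153663 -0.6018392   0.55500539] 9.4833
```

```bash
python3 - <<'E'
from h import *
o=[180,0,177.27]
env.move_straight(W(-.12,0,.024),o,rate=.08)
env.move_straight(W(-.12,0,.2),o,rate=.2)
w=env.grab_frame("wrist"); print(env.read_state()["clock"])
u=proj(w,[W(-.078,-.074,.029),W(-.078,.074,.029),W(.028,0,.034)],True); print(u)
im=w["image"].copy()
c=cv2.resize(im[60:240,150:410],None,fx=3,fy=3,interpolation=cv2.INTER_CUBIC)
for a in u: cv2.drawMarker(c,tuple(int(v) for v in (a-[150,60])*3),(0,0,255),0,12)
cv2.imwrite("pics/w2.png",c)
E
```

```text
11.1
[[214.23095298 231.22072071]
 [348.4683872  231.19334976]
 [281.36088757 315.6386855 ]]
```

View pics/w2.png

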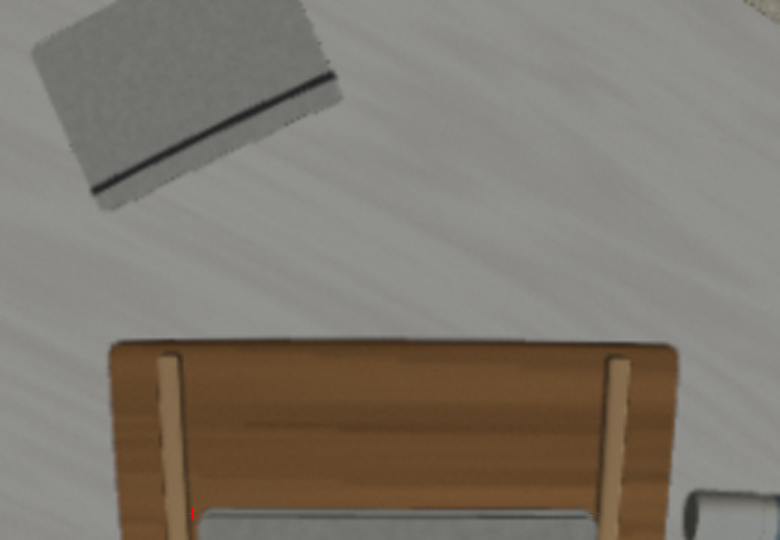

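The book is seated: its front edge lies on the predicted marks at (193,513) and (596,513). Next I'll grasp the knob.

```bash
python3 - <<'E'
from h import *
k=W(0,0,.113)
q=env.inverse_kinematics(k,[180,0,-100]); d=-45-q[5]
yaw=-100+d; print(q,yaw)
env.gripper_to(0.65,20)
env.goto(W(-.06,0,.24),[180,0,yaw]); env.goto(W(0,0,.20),[180,0,yaw])
env.move_straight(k,[180,0,yaw],rate=.1,force_limit=6)
s=env.read_state(); print(s["position"],s["joint_positions"],s["force"],s["wrist_torque"])
env.gripper_to(0.0,20); env.dwell(.3)
s=env.read_state(); print(s["position"],s["opening"],s["finger_force"],s["force"],s["wrist_torque"],s["clock"])
w=env.grab_frame("wrist"); cv2.imwrite("pics/w3.png",w["image"])
E
```

```text
[ 21.71656599  28.74192696  -5.3517898    0.         -55.90628325
 -31.71656599] -113.28343401191103
[0.63657332 0.08146435 0.11395141] [ 2.17194745e+01  2.86906813e+01 -5.29474196e+00  2.05453884e-02
 -5.59117242e+01 -4.50008694e+01] [-1.18784767  0.07660491 -0.49565823] [ 0.12004744 -0.03724435 -0.00834908]
[0.63711045 0.08094745 0.11322232] 0.2915560357046618 19.9881104612723 [ 4.56088758 -3.62457145 -2.26323105] [-0.71624005 -1.32648083 -0.02193002] 15.75
```

View pics/w3.png

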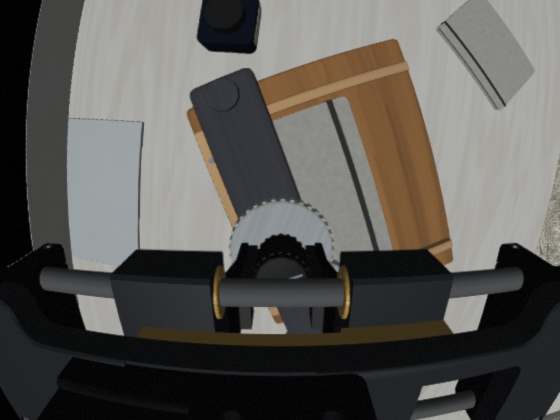

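The fingers straddle the knob at about (282,265) and stay above the ring. Next I'll turn it in small steps while watching the torque.

```bash
cat > turn.py <<'E'
from h import *
import sys
def tz(n=6):
    v=[]
    for _ in range(n): env.dwell(.03); v.append(env.read_state()["wrist_torque"][2])
    return np.mean(v),np.std(v)
q=np.array(env.read_state()["joint_positions"]); q[5]=-45. if len(sys.argv)<2 else float(sys.argv[1])
env.dwell(.1); print("start",tz()); h=[]
while q[5]>-140:
    q[5]-=3; env.set_joints(q); m,sd=tz(); h.append(m); s=env.read_state()
    print(round(q[5],1),round(m,4),round(sd,4),s["force"].round(1),round(s["clock"],2))
    if len(h)>4:
        b=np.median(h[2:]) if len(h)<9 else np.median(h[2:8])
        if m-b>.03 : break
E
python3 turn.py
```

```text
start (np.float64(-0.03140208835715497), np.float64(0.026150890053802885))
-48.0 -0.0478 0.0233 [ 2.9 -1.7 -0.9] 16.55
-51.0 -0.0415 0.0339 [ 3.3 -2.8 -2.1] 17.0
-54.0 -0.0441 0.028 [ 4.2 -2.4 -1.2] 17.45
-57.0 -0.058 0.0288 [ 3.9 -4.5 -2.2] 17.9
-60.0 -0.0599 0.021 [ 3.5 -4.2 -2.8] 18.35
-63.0 -0.0481 0.0184 [ 4.7 -3.9 -2.2] 18.8
-66.0 -0.0669 0.0242 [ 5.6 -3.7 -2.2] 19.25
-69.0 -0.0735 0.0331 [ 4.4 -3.5 -3.3] 19.7
-72.0 -0.0396 0.0247 [ 5.4 -3.1 -2. ] 20.15
-75.0 -0.0269 0.0235 [ 5.8 -4.5 -1.5] 20.6
```

```bash
python3 - <<'E'
from h import *
v=[];j=[];t0=env.read_state()["clock"]
for _ in range(40):
    env.dwell(.01); s=env.read_state(); v.append(s["wrist_torque"][2]); j.append(s["joint_torque"][5])
v=np.array(v);print(v.mean(),v.std(),np.corrcoef(v[1:],v[:-1])[0,1],np.mean(j),np.std(j),s["clock"]-t0,s["tool_rot"],s["joint_positions"][5],s["opening"],s["finger_force"])
w=env.grab_frame("wrist"); a=cv2.imread("pics/w3.png")
c=np.hstack([x[190:320,220:345] for x in (a,w["image"])]); c=cv2.resize(c,None,fx=3.2,fy=3.2,interpolation=cv2.INTER_CUBIC); cv2.imwrite("pics/w4.png",c)
E
```

```text
-0.018981090366466773 0.027953847732932503 -0.19431964034573007 0.01891519052151125 2.40440761169817e-05 0.3332999999999977 [-1.79856274e+02  1.32866943e-01 -1.43192380e+02] -74.9034932471888 0.29069624448132136 19.98784344177693
```

View pics/w4.png

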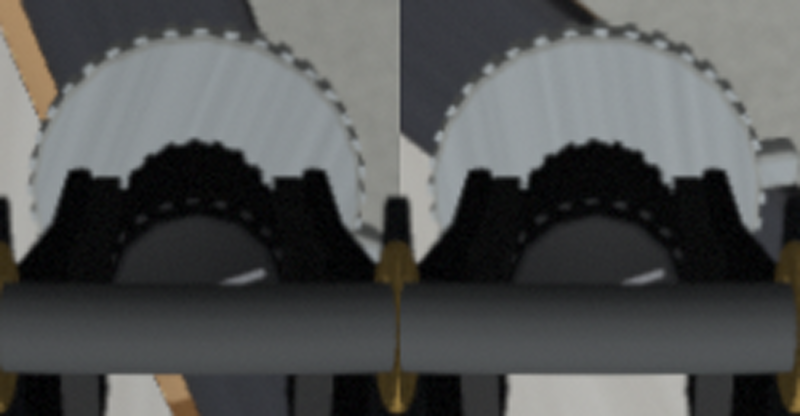

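Gripper and knob turn together: the white mark at (245,275) is unchanged relative to the fingers. The ring has stayed put. `joint_torque[5]` is nearly noise-free, so I'll use that.

```bash
python3 - <<'E'
from h import *
q=np.array(env.read_state()["joint_positions"]); q[5]=-75
for k in range(4):
    q[5]-=1; env.set_joints(q)
    r=[]
    for _ in range(6):
        s=env.read_state(); r.append((round(s["joint_torque"][5],4),round(s["joint_positions"][5],3))); env.dwell(.04)
    print(q[5],r,round(s["clock"],2))
E
```

```text
-76.0 [(np.float64(-0.0325), np.float64(-75.936)), (np.float64(-0.0461), np.float64(-75.942)), (np.float64(-0.0458), np.float64(-75.95)), (np.float64(-0.0476), np.float64(-75.958)), (np.float64(-0.0506), np.float64(-75.966)), (np.float64(-0.0533), np.float64(-75.97))] 21.44
-77.0 [(np.float64(-0.042), np.float64(-77.025)), (np.float64(-0.0356), np.float64(-77.023)), (np.float64(-0.034), np.float64(-77.023)), (np.float64(-0.0339), np.float64(-77.022)), (np.float64(-0.0304), np.float64(-77.023)), (np.float64(-0.0347), np.float64(-77.022))] 21.94
-78.0 [(np.float64(-0.043), np.float64(-78.021)), (np.float64(-0.0373), np.float64(-78.019)), (np.float64(-0.0362), np.float64(-78.02)), (np.float64(-0.0363), np.float64(-78.021)), (np.float64(-0.0364), np.float64(-78.019)), (np.float64(-0.0364), np.float64(-78.02))] 22.44
-79.0 [(np.float64(-0.0487), np.float64(-79.017)), (np.float64(-0.0429), np.float64(-79.019)), (np.float64(-0.0419), np.float64(-79.019)), (np.float64(-0.042), np.float64(-79.02)), (np.float64(-0.0421), np.float64(-79.019)), (np.float64(-0.0421), np.float64(-79.017))] 22.94
```

```bash
cat > step.py <<'E'
from h import *
import sys
a,n=float(sys.argv[1]),int(sys.argv[2])
q=np.array(env.read_state()["joint_positions"]); q[5]=a
for k in range(n):
    q[5]-=1; env.set_joints(q)
    r=[]
    for _ in range(4):
        s=env.read_state(); r.append(round(float(s["joint_torque"][5]),4)); env.dwell(.04)
    print(q[5],r,s["joint_positions"][5].round(3),round(s["clock"],2))
E
python3 step.py -79 3
```

```text
-80.0 [-0.049, -0.0388, -0.0362, -0.0371] -79.996 23.36
-81.0 [-0.0569, -0.0471, -0.0454, -0.0473] -80.998 23.77
-82.0 [-0.0649, -0.0591, -0.0581, -0.0581] -81.996 24.19
```

```bash
python3 step.py -82 3
```

```text
-83.0 [-0.0676, -0.0597, -0.0582, -0.0581] -82.987 24.61
-84.0 [-0.0764, -0.0706, -0.0696, -0.0696] -83.987 25.02
-85.0 [-0.0826, -0.0768, -0.0758, -0.0758] -84.983 25.44
```

```bash
python3 step.py -85 2; python3 - <<'E'
from h import *
env.dwell(.3); print(env.read_state()["joint_torque"][5])
env.gripper_to(0.6); env.dwell(.4); s=env.read_state(); print(s["joint_torque"][5],s["wrist_torque"],s["opening"],s["joint_positions"][5],s["clock"])
E
```

```text
-86.0 [-0.086, -0.0795, -0.0784, -0.0784] -85.977 25.86
-87.0 [-0.0937, -0.0879, -0.0869, -0.0869] -86.977 26.27
-0.08708956651389599
0.0002602812037366675 [ 0.05173538 -0.07105624 -0.01280038] 0.6014264127322785 -87.00099502066091 27.7833
```

```bash
python3 - <<'E'
from h import *
s=env.read_state(); p=s["position"]; env.move_straight([p[0],p[1],.21],rate=.12)
env.goto([0.60,0.082,0.27],[180,0,177]); env.gripper_to(0.0,5)
w=env.grab_frame("wrist"); a=np.load("w.npz")["image"]
c=np.vstack([x[120:250,180:400] for x in (a,w["image"])]); cv2.imwrite("pics/w5.png",cv2.resize(c,None,fx=2.2,fy=2.2,interpolation=cv2.INTER_CUBIC))
print(env.read_state()["clock"])
E
```

```text
30.4333
```

View pics/w5.png

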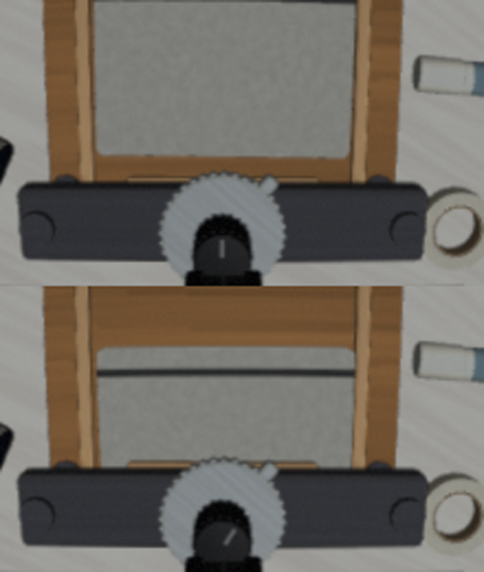

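The comparison shows the lug unmoved at (269,185) against (269,471), the knob mark turned clockwise, and the book under the bar. I'm handing in.

```bash
python3 -c "
from workcell import env
print(env.close_job())"
```

```text
the job is handed in; nothing more can be done
None
```

I handed the job in at about 30 s, but no verdict came back: the notebook's spine is against the back stop, the bar presses on it with an estimated 8 N (at least 5 N by the knob torque), and neither the ring nor the things round the press were disturbed.

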